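# Roll the tea tin onto the start line of its wrapping sheet

## Task

Get the tea tin that lies on its side ready to be wrapped: push its top half sideways with the fingertips so that it rolls along the wrapping sheet until it lies at rest right over the black line ruled across the sheet, parallel to the line. Only push it, lightly and high on its side, with the fingertips no lower than its mid-height; do not grip it, lift it or press it hard. Leave the ruler, the tape roll, the standing tin and the cup where they are.

Things in the scene. Friction and masses are not known exactly. Their poses are not given: they have to be found in the camera images.
- tin_center (a point): The tin to roll: bare-metal cylinder with a slip lid, 66 mm in diameter, 100 mm long, 110 to 210 g. Point: middle of its axis, 36.4 mm above the table (its top at 69.4 mm). y runs along the tin's axis; x and z turn as it rolls. Starts 70 to 135 mm from the line, parallel to it within 0.08 rad. Slippery (friction about 0.2); let go at 5 cm/s it rolls on some 5 mm. Tips 5 to 15 mm above mid-height roll it; nearer the top they wedge.
- line (a point): Middle of the black line (4 x 124 mm) on the brown wrapping sheet, 3.4 mm above the table. x lies in the sheet, square to the line, towards the side where the tin starts; y along the line; z up. The sheet (x -60 to +210 mm, 124 mm wide) is taped on a blue cutting mat of 320 x 260 mm, fixed, whose middle is at x = +75 mm; mat and sheet may lie turned any way round.
- tape: Roll of paper tape lying flat on the mat beside the sheet, 50 mm in diameter, 19 mm high, origin in the middle of its underside. To be left alone.
- ruler: Steel ruler lying on the mat along the other side of the sheet, 200 x 26 x 2 mm, origin in the middle of its underside, x along it. To be left alone.
- tin2: A like tin that stands upright on the table to one side of the mat, 66 mm in diameter, 100 mm high, origin in the middle of its underside. To be left alone.
- cup: Pale green tea bowl on the table on the other side of the mat, 76 mm across the rim, 46 mm high, origin in the middle of its underside. To be left alone.

How it is judged (in metres and radians):
On the way:
1. the tin has rolled (not slid) at least a sixth of a turn (angle between tin_center's own z axis and vertical above 1 rad), for 0.02 s.
At the end, for the whole second after the job is handed in: The tin lies at rest on the sheet with its axis over the line to within 8 mm, parallel to it within 0.12 rad and its middle within 30 mm of the line's middle; tape, ruler, standing tin and cup are within 15 mm of where they were (x of tin_center in the frame of line between -0.008 and 0.008 m and y of tin_center in the frame of line between -0.03 and 0.03 m and angle between the y axis of tin_center and the y axis of line, either way round below 0.12 rad and height (world z) of tin_center below 0.042 m and linear speed of tin below 0.01 m/s and distance of each of tape, ruler, tin2, cup from where it was at the start of the episode below 0.015 m); the robot touches nothing.
It fails at once if the tin was lifted off the sheet (height (world z) of tin_center above 0.046 m).
It fails at once if the tin was tipped up on its end (angle between tin_center's own y axis and vertical below 1.3 rad or angle between tin_center's own y axis and vertical above 1.84 rad).
It fails at once if the fingers reached down beside the tin, well below its mid-height, while touching it (height (world z) of the grasp point below 0.045 m and contact force between the fingers and tin above 0.5 N).
It fails at once if the tin was squeezed or pressed hard (over 40 N) (contact force between the fingers and tin above 40 N).
It fails at once if a bystander was disturbed (distance of any of tape, ruler, tin2, cup from where it was at the start of the episode above 0.02 m).
It also fails if it takes over 64 s, if anything falls off the work surface, if the arm or the gripper's body presses on something with over 40 N, if the wrist force passes 120 N, or if a joint passes its speed limit or range.

## Robot

A 6-joint arm with a two-finger parallel gripper is mounted at the origin on the work surface. World frame = base frame: x ahead of the robot, y to its left, z up, the work surface at z = 0. Lengths are in mm, angles in rad, forces in N, time in s.
With the tool pointing down it reaches from about 425 to 1125 mm from the base axis. Payload 14.9 kg.
Tool frame: the origin (TCP) lies on the centre line of the jaws, within the pads' length; the fingertips stand 11 mm ahead of it and the grasp point (between the pads) lies 8 mm behind it; z points along the fingers, y is the line along which they close (so a half turn about z gives the same grasp; the last joint's range is limited). The gripper opens to 91 mm and grips with 3 to 60 N. Pads are 32 mm wide; open, the fingers measure 118 mm over their backs; the gripper's body (76 mm by 178 mm) begins 60 mm behind the grasp point.
Start: joints at [-1.23, 0.379, 1.734, -0, 1.028, -0.033], TCP at [255.606, -651.678, 224.932] pointing down, gripper open.
Joint ranges: [-2.77, 2.77], [-0.74, 2.19], [0, 2.66], [-1.06, 4.2], [0.31, 2.87], [-3.08, 3.08]. Speed limits (rad/s): [1.89, 1.89, 2.39, 3.14, 3.14, 3.14].

## Interface

Orientations are given as [roll, pitch, yaw] about the fixed x, y, z axes, in that order (R = Rz(yaw) Ry(pitch) Rx(roll)).
In Python, from bench import move_ptp, move_linear, goto_joints, command_gripper, hold, inverse_kinematics, grab_frame, get_calibration, PlanningError, close_job, current_t, current_joints, current_dq, current_effort, current_eef_pos, current_eef_rot, current_ft_force, current_torque, current_finger_gap, current_grasp_force gives the robot as it stands. The module is installed in compiled form; this text tells all that it offers. Calls block until the motion is done:
- move_ptp(position, orientation): joint-space move of the TCP to a pose.
- move_linear(position, frame=None, feed=150, contact_N=None): straight line of the TCP; frame=None keeps the orientation; feed is the mean speed in mm/s. With contact_N (N) it stops when the force on the tool has changed by that much, and returns True; else False.
- goto_joints(angles): joint-space move.
- command_gripper(opening, effort=None): finger opening in mm; effort is the grip in N (None keeps the last); returns when the fingers have stopped.
- hold(seconds).
- inverse_kinematics(position, orientation): joint angles nearest the present ones, or None.
- grab_frame(name): name is "scene" or "top" or "wrist"; returns (picture, depth): 384x512x3 uint8, blue, green, red; 384x512 float32, mm along the optical axis (not along the pixel's ray), 0 where there is no reading.
- get_calibration(name): a dict with "fov_y" (degrees; the focal length in pixels is half the picture's height over the tangent of half this angle, whatever the lens; pixels are square), "cx", "cy" (the principal point, pixels), "k1" (the pictures are not rectified: a ray, as slopes to the right and down, at radius r is drawn at 1 + k1 r^2 times it, then the intrinsics apply), "R" (3x3) and "t" (3): a world point X has camera coordinates R X + t. Camera axes: x right, y down, z forward; pixel columns grow to the right and rows downward; lengths in mm; the calibration is good to about 2 mm. A picture is of the moment at which its call begins: read the wrist's pose just before it. get_calibration takes no time and is no camera call; for the wrist camera it gives the pose at the moment of the call.
A pose or a line that the arm cannot do raises PlanningError and nothing moves.
- close_job(): hands the job in; it is judged then, once.
Readings, each from a call of its own:
- current_t(): time.
- current_joints(): joint angles.
- current_dq(): joint speeds.
- current_effort(): joint torques, N m.
- current_eef_pos(): TCP position.
- current_eef_rot(): TCP orientation.
- current_ft_force(): force on the tool from outside, world axes, zero at the start.
- current_torque(): the same for the moment, N m.
- current_finger_gap(): finger opening in mm.
- current_grasp_force(): force on a finger pad.
Only numpy, scipy, OpenCV 4.12 (cv2) and the standard library are available. Lean on these libraries where they do the work, as an engineer would, in place of code of your own. Each camera call takes 0.05 s, during which the arm holds its last target. There are 200 camera calls.

## Working session

There is one attempt and no reset: what is moved stays moved. The work goes in short steps, each a Python script; the robot and the scene stay as the last script left them, time stands still between calls to the robot, and variables do not carry over. Pictures are saved under pics/ and viewed, at most 10 in all, crops included, and the job is handed in when it is done.

```bash
mkdir -p pics; cat > h.py <<'E'
import numpy as np, cv2
from bench import *
def K(c):
    f=192/np.tan(np.radians(c["fov_y"])/2)
    return f
def ray(c,uv):
    f=K(c); d=(np.atleast_2d(np.array(uv,float))-[c["cx"],c["cy"]])/f
    s=d.copy()
    for _ in range(20): s=d/(1+c["k1"]*(s**2).sum(1,keepdims=True))
    R=np.array(c["R"]);t=np.array(c["t"])
    return -R.T@t, np.c_[s,np.ones(len(s))]@R
def plane(c,uv,z):
    o,d=ray(c,uv); return o+d*((z-o[2])/d[:,2])[:,None]
E
python3 - <<'E'
from h import *
for n in("scene","top"):
    im,d=grab_frame(n); c=get_calibration(n); cv2.imwrite(f"pics/{n}0.png",im); np.save(n+"0.npy",d)
    print(n,c)
print(current_t(),current_eef_rot(),current_finger_gap())
E
```

```text
scene {'fov_y': 44.58608190894495, 'cx': 257.8619878423575, 'cy': 194.45533188566375, 'k1': 0.041690079376225306, 'R': array([[-0.24160761,  0.97031079,  0.01107824],
       [ 0.5156674 ,  0.13805561, -0.84559315],
       [-0.82201758, -0.19858905, -0.53371293]]), 't': array([ 102.74094527, -208.55997526, 1618.11115135])}
top {'fov_y': 49.052158859568095, 'cx': 252.7359159994702, 'cy': 189.77143973286215, 'k1': -0.03894569058222597, 'R': array([[ 0.00822856, -0.99984328, -0.01567495],
       [-0.99657193, -0.00690917, -0.08244182],
       [ 0.08232059,  0.0162996 , -0.9964726 ]]), 't': array([   4.6685115,  532.8155922, 1142.0316913])}
0.1 [-3.14061245e+00 -2.87314752e-05  3.73815212e-01] 91.14218750700883
```

View pics/top0.png

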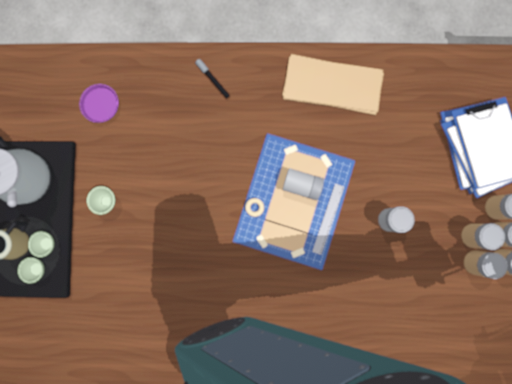

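View pics/scene0.png

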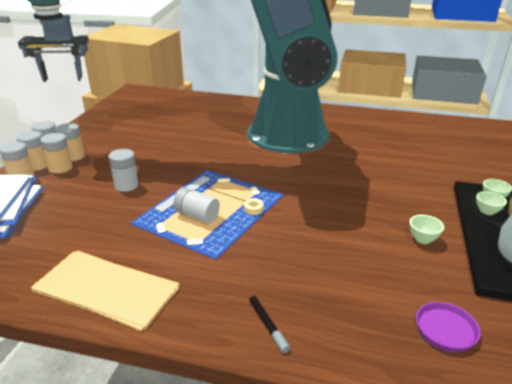

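The top view shows the mat with corners near (270,135), (354,160), (322,269) and (234,241). The tin is at (303,184), the line runs about (265,219) to (308,235), tape is at (254,207) and the ruler is on the right. The tin has to roll towards the robot. I'll go above it and look with the wrist camera.

```bash
python3 - <<'E'
from h import *
c=get_calibration("top")
im=cv2.imread("pics/top0.png")
P=plane(c,[[270,135],[354,160],[322,269],[234,241]],3); print(P.round(0))
print("line",plane(c,[[265,219],[308,235]],3.4).round(0)); print("tin",plane(c,[[303,184]],45).round(0))
w=get_calibration("wrist"); R=np.array(w["R"]); print(w["fov_y"],-R.T@w["t"],R, current_eef_pos())
E
```

```text
[[ 691.  -39.    3.]
 [ 621. -276.    3.]
 [ 316. -185.    3.]
 [ 391.   60.    3.]]
line [[ 453.  -26.    3.]
 [ 409. -146.    3.]]
tin [[ 548. -128.   45.]]
68.07279185308394 [ 334.3199251  -620.44331998  382.88873495] [[ 0.36571719 -0.93072521 -0.00123454]
 [-0.88933164 -0.34984265  0.29444754]
 [-0.27448165 -0.10658661 -0.95566685]] [ 255.50854137 -651.34151083  224.35440226]
```

```bash
python3 - <<'E'
from h import *
P0=[580,-125,250]
for y in(-0.35,np.pi-0.35): print(y,inverse_kinematics(P0,[np.pi,0,y]))
y=np.pi-0.35 if inverse_kinematics(P0,[np.pi,0,np.pi-0.35]) is not None else -0.35
move_ptp(P0,[np.pi,0,y])
c=get_calibration("wrist"); im,d=grab_frame("wrist"); cv2.imwrite("pics/w1.png",im); np.save("w1.npy",d)
import pickle; pickle.dump(c,open("w1.pkl","wb")); print(y,current_t(),current_joints())
E
```

```text
-0.35 [-2.51551344e-01  1.83218665e-01  1.93955305e+00 -4.44089210e-16
  1.01882094e+00  1.66924498e+00]
2.791592653589793 [-0.25155134  0.18321867  1.93955305  0.          1.01882094 -1.47234767]
2.791592653589793 2.3667 [-2.52557257e-01  1.83384162e-01  1.93940686e+00 -5.24600268e-05
  1.01879478e+00 -1.47202828e+00]
```

View pics/w1.png

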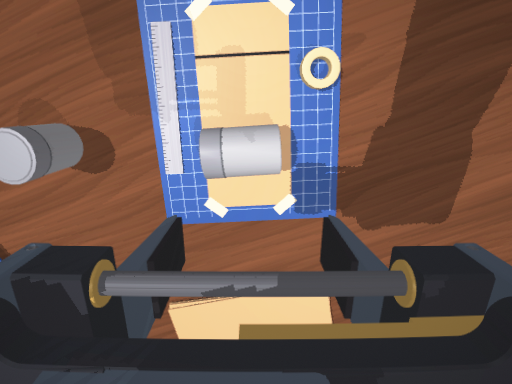

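The line is clear from (196,57) to (290,52) in the wrist image. The tin spans about (201..282, 124..180). I'll measure the line by a dark mask and the tin by a depth fit, with a cross-check from the top view.

```bash
cat > m.py <<'E'
from h import *
import sys
from scipy.optimize import least_squares
U=np.stack(np.meshgrid(np.arange(512),np.arange(384)),-1).reshape(-1,2)
def find_line(c,im,guess=(431,-86),hw=30):
    W=plane(c,U,3.4)[:,:2]; px=im.reshape(-1,3).max(1)
    m=(px<65)&(np.linalg.norm(W-guess,axis=1)<75)
    ax=np.array([np.cos(-.35),np.sin(-.35)]); m&=abs((W-guess)@ax)<hw
    lab=cv2.connectedComponentsWithStats(m.reshape(384,512).astype(np.uint8),connectivity=8)
    k=1+np.argmax(lab[2][1:,2]); m=lab[1].ravel()==k
    p=W[m]; vx,vy,x0,y0=cv2.fitLine(p.astype(np.float32),cv2.DIST_HUBER,0,.01,.01).ravel()
    v=np.array([vx,vy])*np.sign(vy); s=(p-[x0,y0])@v
    mid=np.array([x0,y0])+v*(s.min()+s.max())/2
    return mid,np.arctan2(v[1],v[0])-np.pi/2,np.ptp(s),m.sum()
def find_tin(c,d,mid,yaw):
    o,r=ray(c,U); X=o+r*d.reshape(-1,1)           # r has unit depth
    ex=np.array([np.cos(yaw),np.sin(yaw)]); ey=np.array([-ex[1],ex[0]])
    x=(X[:,:2]-mid)@ex; y=(X[:,:2]-mid)@ey; z=X[:,2]
    m=(d.ravel()>0)&(z>40)&(z<80)&(x>-55)&(x<190)&(abs(y)<90)
    x,y,z=x[m],y[m],z[m]
    f=lambda p:np.hypot(x-p[0]-p[1]*(y-y.mean()),z-p[2])-33
    s=least_squares(f,[np.median(x),0,36],loss="soft_l1")
    yc=(np.percentile(y,1)+np.percentile(y,99))/2
    return dict(x=s.x[0]+s.x[1]*(yc-y.mean()),y=yc,ang=-s.x[1],z=s.x[2],len=np.ptp(np.percentile(y,[1,99])),n=m.sum(),rms=np.std(f(s.x)))
E
python3 - <<'E'
from m import *; import pickle
c=pickle.load(open("w1.pkl","rb"))
L=find_line(c,cv2.imread("pics/w1.png")); print(L); print(find_tin(c,np.load("w1.npy"),L[0],L[1]))
t=get_calibration("top"); 
L2=find_line(t,cv2.imread("pics/top0.png"),hw=15); print(L2); print(find_tin(t,np.load("top0.npy"),L[0],L[1]))
E
```

```text
(array([434.23316765, -85.75518992]), np.float32(-0.29951513), np.float64(120.66336872661432), np.int64(160))
{'x': np.float64(122.87820562018885), 'y': np.float64(-6.977508614561753), 'ang': np.float64(0.010025113472997829), 'z': np.float64(34.33477746916468), 'len': np.float64(96.57391535538343), 'n': np.int64(3973), 'rms': np.float64(0.7770432472515167)}Traceback (most recent call last):
  File "<stdin>", line 5, in <module>
  File "m.py", line 10, in find_line
    k=1+np.argmax(lab[2][1:,2]); m=lab[1].ravel()==k
        ~~~~~~~~~^^^^^^^^^^^^^^
    return _wrapfunc(a, 'argmax', axis=axis, out=out, **kwds)
    return bound(*args, **kwds)
ValueError: attempt to get argmax of an empty sequence
```

Line yaw is -0.30 and the tin is at x=123, y=-7, nearly parallel (0.01 rad). I'll push with two fingertips 40 mm apart and the tips about 10 mm above mid-height. The first push stops short so I can look again.

```bash
cat >> m.py <<'E'
MID=np.array([434.2,-85.8]); YAW=-0.2995; Z=57
EX=np.array([np.cos(YAW),np.sin(YAW)]); EY=np.array([-EX[1],EX[0]])
def W(x,y,z): return [*(MID+x*EX+y*EY),z]
def look(name):
    c=get_calibration("wrist"); im,d=grab_frame("wrist"); cv2.imwrite(f"pics/{name}.png",im)
    L=None
    try: L=find_line(c,im,MID)
    except Exception as e: print("line",e)
    print("line",L); print({k:round(float(v),3) for k,v in find_tin(c,d,MID,YAW).items()},current_t())
E
python3 - <<'E'
from m import *
command_gripper(40)
move_ptp(W(200,-7,140),[np.pi,0,np.pi+YAW])
move_linear(W(200,-7,Z),feed=80)
print("line frame fingers ready",current_eef_pos(),current_finger_gap()); look("w2")
f0=np.array(current_ft_force())
hit=move_linear(W(125,-7,Z),feed=25,contact_N=15)
print(hit,current_ft_force()-f0); hold(.5); look("w3")
E
```

```text
line frame fingers ready [ 623.61414536 -151.58423121   57.53621429] 40.30483167275232
line attempt to get argmax of an empty sequence
line None
{'x': 123.057, 'y': -7.334, 'ang': 0.011, 'z': 34.39, 'len': 95.406, 'n': 21262.0, 'rms': 7.546} 5.05
False [-0.02670981  0.29792084  1.73041377]
line (array([434.20456531, -86.33786805]), np.float32(-0.29849243), np.float64(122.2893754330072), np.int64(970))
{'x': 76.793, 'y': -7.783, 'ang': 0.002, 'z': 34.529, 'len': 95.264, 'n': 19527.0, 'rms': 4.912} 8.75
```

View pics/w3.png

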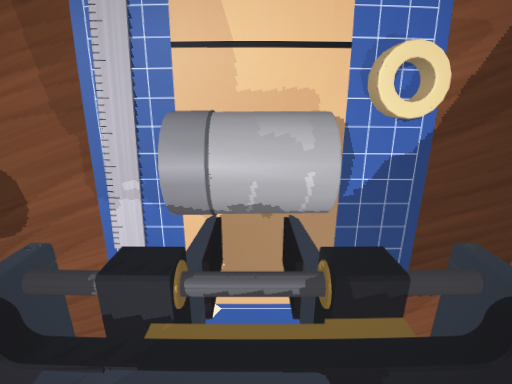

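The tin rolls straight: it is now at x=77, and the picture shows it just ahead of the fingers with the line at row 44. I'll go on in shorter pushes.

```bash
python3 - <<'E'
s=open("m.py").read()
s=s.replace('''    yc=(np.per''','''    k=abs(f(s.x))<4; x,y,z=x[k],y[k],z[k]; s=least_squares(f,s.x)
    yc=(np.per''',1)
open("m.py","w").write(s)
E
python3 - <<'E'
from m import *
for n,x in(("w4",75),("w5",56)):
    print(move_linear(W(x,-7,Z),feed=20,contact_N=15)); hold(.5); look(n)
E
```

```text
False
line (array([450.82153026, -30.85070608]), np.float32(-0.41674936), np.float64(7.401247281509518), np.int64(47))
{'x': 26.502, 'y': -8.186, 'ang': 0.004, 'z': 34.413, 'len': 95.523, 'n': 19552.0, 'rms': 0.666} 11.95
False
line (array([451.69075802, -27.99897818]), np.float32(1.2889515), np.float64(2.971382993101531), np.int64(9))
{'x': 4.962, 'y': -8.328, 'ang': 0.004, 'z': 34.388, 'len': 95.531, 'n': 19746.0, 'rms': 0.642} 13.6
```

```bash
python3 - <<'E'
from m import *
print(move_linear(W(48.3,-7,Z),feed=6,contact_N=15)); hold(.5); look("w6")
move_linear(W(75,-7,Z),feed=60); move_linear(W(75,-7,200),feed=120)
move_linear(W(130,-7,250),feed=120); hold(.3); look("w7")
t=get_calibration("top"); im,d=grab_frame("top"); cv2.imwrite("pics/top1.png",cv2.resize(im[100:300,200:440],None,fx=2.5,fy=2.5)); print(find_tin(t,d,MID,YAW))
E
```

```text
False
line (array([451.92506568, -27.79042205]), np.float32(1.3595861), np.float64(2.279693316607875), np.int64(4))
{'x': -0.238, 'y': -8.383, 'ang': 0.003, 'z': 34.401, 'len': 95.375, 'n': 19480.0, 'rms': 0.666} 15.5833
line (array([450.9531756, -32.4986227]), np.float32(-0.37061024), np.float64(10.747196640062707), np.int64(18))
{'x': -0.41, 'y': -8.526, 'ang': 0.01, 'z': 34.413, 'len': 96.304, 'n': 4913.0, 'rms': 0.798} 18.6333
{'x': np.float64(-1.749429713389095), 'y': np.float64(35.264611522154155), 'ang': np.float64(-0.02468451848753571), 'z': np.float64(35.924440007626046), 'len': np.float64(15.455934943710403), 'n': np.int64(116), 'rms': np.float64(1.543379466622087)}
```

View pics/w7.png

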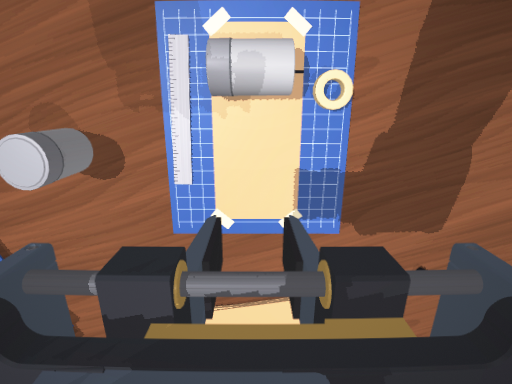

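The picture shows the tin over the line, with the line's end visible at (300,72) by the tin's right end. Tape and ruler have not moved, and the arm is clear. The fit gives x = -0.4 mm, y = -8.5 mm and angle 0.01 rad.

```bash
python3 -c "
from bench import *
hold(.5); print(close_job())"
```

```text
the job is handed in; nothing more can be done
None
```

I rolled the tin onto the line and handed the job in: by wrist-camera fit it lies 0.4 mm from the line, parallel within 0.01 rad, its middle 8.5 mm along from the line's middle; tape and ruler look unmoved, no verdict was returned, and the rolling (not sliding) was inferred from the tin running on ahead of the fingers.

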